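Square the tins away in the pantry corner

ROBOT

A 6-joint arm with a two-finger parallel gripper is mounted at the origin on the work surface. World frame = base frame: x ahead of the robot, y to its left, z up, the work surface at z = 0. Lengths are in m, angles in rad, forces in N, time in s.
With the tool pointing down it reaches from about 0.35 to 0.975 m from the base axis. Payload 4.9 kg.
Tool frame: the origin (TCP) lies on the centre line of the jaws, within the pads' length; the fingertips stand 19 mm ahead of it and the grasp point (between the pads) is the TCP; z points along the fingers, y is the line along which they close (so a half turn about z gives the same grasp; the last joint's range is limited). The gripper opens to 85 mm and grips with 20 to 120 N. Pads are 22 mm wide; open, the fingers measure 114 mm over their backs; the gripper's body (76 mm by 85 mm) begins 54 mm behind the grasp point. The pads swing forward as they close: fully open they stand 13 mm farther back than shut.
Start: joints at [1.093, 0.053, 1.613, -0, 1.476, -0.119], TCP at [0.219, 0.585, 0.25] pointing down, gripper open.
Joint ranges: [-3.01, 3.01], [-1.01, 2.22], [0.06, 2.58], [-1.02, 4.17], [0.09, 2.62], [-3.14, 3.14]. Speed limits (rad/s): [2.57, 2.57, 3.14, 3.14, 3.14, 3.14].

INTERFACE

Orientations are given as a unit quaternion [w, x, y, z].
In Python, from plant import state, grab_frame, ticket, spotter gives the robot as it stands.
- The arm moves only by the tool apply_moves, never from a script. Its argument "series" is a list of rows, each an object of numbers: "jaw": the closure, from 0 (fully open) to 1 (shut); "dx", "dy", "dz": the shift along the tool's x, y, z in mm; "turn": the turn about the tool's z in rad. A call has 1 to 5 rows; each row is the pose to reach, as a shift and turn from the pose commanded when the call began, along the tool's axes at that moment; what a row does not reach only later rows make up. A row lasts 1/12 s, in which the tool goes at most 41.7 mm and 7.16 degrees, less where a joint would pass 70% of its speed; a pose out of reach is approached as far as the arm can. A call with a gripper value outside its range is refused whole. The fingers move at their own pace and stop on an object; the grip force is fixed at half the most. Time passes only in rows, so rows that repeat a pose let the fingers close. It gives the time, the measured TCP pose, the force, the opening and the grip force at its end, in the units of the state.
- state(): the state, without advancing time (a new reading comes with each control period).
- grab_frame(name): name is "scene" or "top"; returns a dict with "pixels" (384x512x3 uint8, red, green, blue), "mtx" (3x3 intrinsics, pixels), "dist_coeffs" ([k1, k2, p1, p2, k3] as OpenCV has them; the pictures are not rectified), "camera_from_world" (4x4, takes a point from world to camera coordinates). Camera axes: x right, y down, z forward; pixel columns grow to the right and rows downward; lengths in m; the calibration is good to about 2 mm. A picture is of the moment at which its call begins. There is no depth.
- ticket.job_done(): hands the job in; it is judged then, once.
Trained networks look in a picture, given as the dict that the camera call returned (one of the last four; its "shot" number tells which), for a name from the list of things; names that differ only in an ending like _2 or _b are one class to them, and where a whole thing is asked for, a point or a joint stands for the part that bears it (a point fixed in the world has none). Each returns a list of dicts, best first, with "conf" (0 to 1); they miss things now and then, are a little off and sometimes report something else, mostly with a low value. They report only what shows in the picture. A call takes as long as a camera call. They do not tell look-alikes from the thing itself.
- spotter.outline_of(picture, target): "region" (384x512 bool, what is visible of it) and "extent" ([left, top, right, bottom] in pixels, round what is visible of it).
The state is a dict: "time": time; "joint_pos": joint angles; "joint_vel": joint speeds; "joint_efforts": joint torques, N m; "tool_pos": TCP position; "tool_rot": TCP orientation; "contact_force": force on the tool from outside, world axes, zero at the start; "ft_torque": the same for the moment, N m; "gripper_width": opening from 0.0 (shut) to 1.0 (fully open); "grasp_force": force on a finger pad.
Only numpy, scipy, OpenCV 4.12 (cv2) and the standard library are available. Lean on these libraries where they do the work, as an engineer would, in place of code of your own. Each camera call takes 0.05 s, during which the arm holds its last target. There are 200 camera calls.

TASK

Put the taller of the two oblong metal tins into the pine corner on the shelf, upright and pushed fully home: its long side flush against the long rail and its short end flush against the cross stop, so that the sprung button in the stop is pressed in flush; push gently. Then set the lower tin (do not drop it) squarely on top, edges lined up all round, with the tall tin still fully home. Leave the jar, mate, canister and scoop where they are.

Things in the scene. Friction and masses are not known exactly. Their poses are not given: they have to be found in the camera images.
- corner: fixed pine rail, 62 mm high, 18 mm thick, making an inner corner with a cross stop; open towards the robot. Origin on the rail's inner face at shelf height; +x along that face (rail from x = -55 to 185 mm), y off the face to the tins' side, z up. Stop: pine bar, 62 high, 18 thick, from the rail to y = 90; its face looks to +x, clamped anywhere from x = -25 to 25 mm: see or feel where
- plunger (a joint): white sprung button, 20 mm across, in the stop's face, 32 mm off the rail, 34 mm up. Its travel in m: 0 = out, standing 8 mm off the face; 0.008 = flush with the face, when a tin's end is home. The spring is very weak (under 0.5 N) and does not push a tin back
- tall_tin: closed oblong metal tin, 130 mm (x) by 64 mm (y) by 70 mm high (z), flat top, paper band, about 0.3 kg (varies by a third), slides on the shelf with under 5 N. Origin: centre of its underside. Fully home its long side lies on the rail (centre at y = 32 mm in the corner's frame, its x axis along the rail, either way round) and its end on the stop's face
- low_tin: closed oblong metal tin of the same plan, 130 mm (x) by 64 mm (y), but only 50 mm high (z), flat top, about 0.24 kg (varies by a third). Origin: centre of its underside
- jar: closed glass jar with a red lid, 84 mm across, about 130 mm high; bystander. Origin: centre of its underside
- mate: white ceramic mate cup, 80 mm across, 82 mm high, with a steel straw that leans out to 55 mm from its axis and 143 mm high; bystander. Origin: centre of its underside
- canister: steel canister with a black push-button lid, 94 mm across, 132 mm high; bystander. Origin: centre of its underside
- scoop: blue plastic scoop, bowl 75 x 52 x 30 mm, handle reaching 112 mm towards its -x; bystander. Origin: centre of the bowl's underside
Mind the look-alikes: they are no part of the job. What is shaped like the low_tin but red is not meant.

How it is judged:
By the outcome, as a careful person would: the job done as asked, in the order asked, and still so for the second after the job is handed in, with the robot touching nothing.
It also fails if it takes over 72 s, if anything falls off the work surface, if the arm or the gripper's body presses on something with over 40 N, if the wrist force passes 120 N, or if a joint passes its speed limit or range.

## Working session

There is one attempt and no reset: what is moved stays moved. The work goes in short steps, Python scripts to look and compute and a tool call to move; the robot and the scene stay as the last step left them, time stands still between calls to the robot, and variables do not carry over. Pictures are saved under pics/ and viewed, at most 10 in all, crops included, and the job is handed in when it is done.

Besides the shell and the picture viewer there is one more tool, called after "Emit:" as name(argument=value, ...) on one line, values as JSON. apply_moves: Moves the arm, as the interface text tells. Its arguments: {"type":"object","properties":{"series":{"type":"array","items":{"type":"object","properties":{"jaw":{"type":"number"},"dx":{"type":"number"},"dy":{"type":"number"},"dz":{"type":"number"},"turn":{"type":"number"}}}}},"required":["series"]}

```bash
ls; mkdir -p pics
python3 - <<'E'
from plant import state, grab_frame, spotter
import cv2,numpy as np
s=state();print({k:np.round(v,3) for k,v in s.items()})
ims=[]
for n in("scene","top"):
    f=grab_frame(n);ims.append(f["pixels"][:,:,::-1]);print(n,f["mtx"],f["dist_coeffs"],np.round(f["camera_from_world"],4).tolist())
    for t in("tall_tin","low_tin","corner"):
        print(t,[(round(d["conf"],2),d["extent"]) for d in spotter.outline_of(f,t)])
    cv2.imwrite(f"pics/{n}0.png",cv2.resize(ims[-1],(800,600),interpolation=cv2.INTER_CUBIC))
E
```

```text
pics
{'time': np.float64(0.0), 'joint_pos': array([ 1.093,  0.053,  1.614, -0.   ,  1.476, -0.119]), 'joint_vel': array([-0.   ,  0.002,  0.   ,  0.   ,  0.   , -0.002]), 'joint_efforts': array([-3.0000e-03, -3.9365e+01, -3.7018e+01, -0.0000e+00,  7.0000e-03,
        0.0000e+00]), 'tool_pos': array([0.219, 0.585, 0.249]), 'tool_rot': array([-0.   ,  0.178,  0.984, -0.001]), 'contact_force': array([ 0.633, -0.654,  0.126]), 'ft_torque': array([0.008, 0.055, 0.002]), 'grasp_force': np.float64(0.0), 'gripper_width': np.float64(0.995)}
scene [[360.12604126   0.         251.84398821]
 [  0.         360.12604126 191.91415806]
 [  0.           0.           1.        ]] [-0.01057292  0.          0.          0.          0.        ] [[0.0805, 0.9966, 0.0159, -0.0397], [0.7587, -0.0509, -0.6494, -0.3781], [-0.6464, 0.0643, -0.7603, 1.4989], [0.0, 0.0, 0.0, 1.0]]
tall_tin [(0.76, [151.0, 155.9, 176.2, 197.6])]
low_tin [(0.98, [302.3, 117.3, 339.7, 149.3]), (0.9, [354.1, 133.0, 391.0, 171.2]), (0.79, [254.9, 143.9, 295.8, 164.8]), (0.57, [308.0, 149.0, 343.7, 186.3])]
corner [(0.58, [221.3, 184.8, 295.3, 246.0])]
top [[375.87655493   0.         251.61593699]
 [  0.         375.87655493 202.60810818]
 [  0.           0.           1.        ]] [-0.11287025  0.          0.          0.          0.        ] [[0.0022, -1.0, -0.0052, -0.0212], [-0.9874, -0.0014, -0.1583, 0.5351], [0.1582, 0.0055, -0.9874, 1.2531], [0.0, 0.0, 0.0, 1.0]]
tall_tin [(0.72, [315.7, 208.8, 338.7, 249.7])]
low_tin [(0.86, [160.7, 215.2, 183.1, 250.7]), (0.78, [153.8, 266.6, 184.4, 307.6]), (0.73, [198.9, 243.9, 236.5, 267.9]), (0.57, [106.6, 230.6, 138.9, 270.8])]
corner [(0.66, [210.7, 156.6, 273.9, 202.8])]
```

View pics/scene0.png

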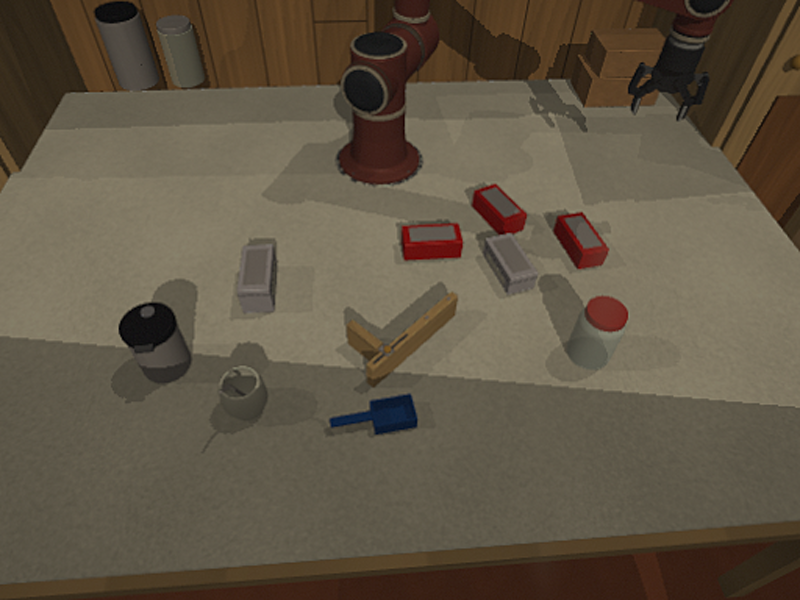

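View pics/top0.png

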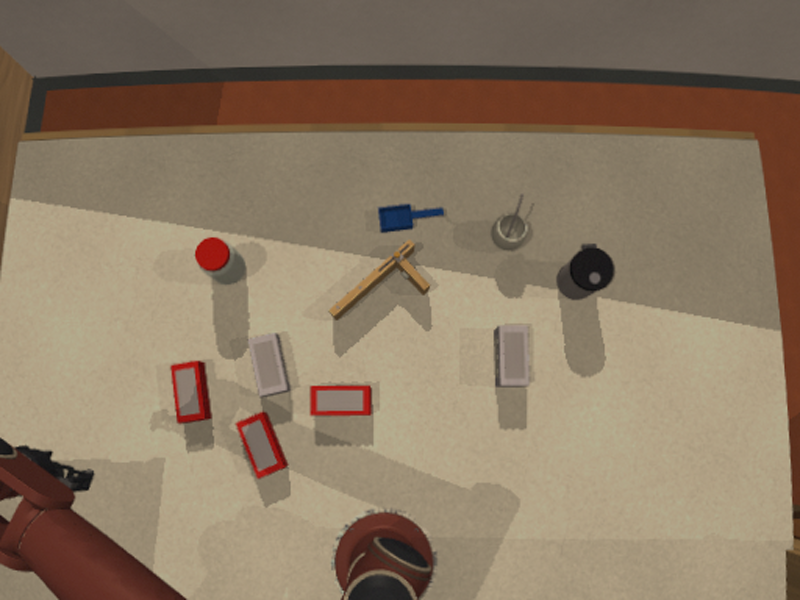

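Scene view (800×600): silver tins at (257,275) and (510,262); three red look-alikes at (432,241), (499,208) and (580,240). The corner is at (400,335), with the stop on its left. In the top view the silver tins are at (513,355) and (268,364), and the corner is at (380,280). The silver ones fit the description. I'll fit the poses, compare the two heights and check a crop.

```bash
cat > h.py <<'E'
import cv2,numpy as np
from scipy.optimize import minimize
from plant import state, grab_frame, spotter
def box(x0,x1,y0,y1,z0,z1): return np.array([[x,y,z] for x in(x0,x1) for y in(y0,y1) for z in(z0,z1)],float)
def place(b,x,y,yaw):
    c,s=np.cos(yaw),np.sin(yaw); return b@np.array([[c,-s,0],[s,c,0],[0,0,1]]).T+[x,y,0]
def proj(f,p):
    T=np.array(f["camera_from_world"]);return cv2.projectPoints(np.asarray(p,float).reshape(-1,3),cv2.Rodrigues(T[:3,:3])[0],T[:3,3],np.array(f["mtx"]),np.array(f["dist_coeffs"]))[0][:,0]
S=6
def iou(f,mask,boxes):
    # mask: region bool
    ys,xs=np.where(mask);l,t=xs.min()-15,ys.min()-15;r,b=xs.max()+15,ys.max()+15
    m=cv2.resize(mask[t:b,l:r].astype(np.float32),None,fx=S,fy=S,interpolation=cv2.INTER_LINEAR)>.5
    im=np.zeros(m.shape,np.uint8)
    for B in boxes:
        q=(proj(f,B)-[l,t]+.5)*S
        cv2.fillConvexPoly(im,cv2.convexHull((q*16).astype(np.int32)),1,shift=4)
    im=im>0; return (im&m).sum()/(im|m).sum()
def fit(views,model,p0,step):
    best=None
    for p in p0:
        sim=np.vstack([p]+[np.array(p)+np.eye(len(p))[i]*step[i] for i in range(len(p))])
        r=minimize(lambda p:-sum(iou(f,m,model(p)) for f,m in views),p,method="Nelder-Mead",options=dict(initial_simplex=sim,xatol=1e-4,fatol=1e-4,maxiter=300))
        if best is None or r.fun<best.fun: best=r
    return best.x,-best.fun/len(views)
def tin(h,z=0): return lambda p:[place(box(-.065,.065,-.032,.032,z,z+h),*p)]
def cornerm(p): return [place(box(-.055,.185,-.018,0,0,.062),*p[:3]),place(box(p[3]-.018,p[3],0,.09,0,.062),*p[:3])]
def ray(f,u,z):
    n=cv2.undistortPoints(np.array([[u]],float),np.array(f["mtx"]),np.array(f["dist_coeffs"]))[0,0]
    T=np.array(f["camera_from_world"]);d=T[:3,:3].T@[n[0],n[1],1];c=-T[:3,:3].T@T[:3,3];return (c+d*(z-c[2])/d[2])[:2]
def near(f,name,u):
    L=[d for d in spotter.outline_of(f,name)]
    c=lambda d:np.hypot((d["extent"][0]+d["extent"][2])/2-u[0],(d["extent"][1]+d["extent"][3])/2-u[1])
    L=[d for d in L if c(d)<25]; return min(L,key=c)["region"] if L else None
E
python3 - <<'E'
from h import *
fs={n:grab_frame(n) for n in("scene","top")}
A={"scene":(164,176),"top":(328,228)};B={"scene":(326,168),"top":(171,233)};C={"scene":(257,215),"top":(242,180)}
for nm,u,names in(("A",A,("tall_tin","low_tin")),("B",B,("low_tin","tall_tin"))):
    v=[]
    for n,f in fs.items():
        for k in names:
            m=near(f,k,u[n])
            if m is not None: v.append((f,m));print(nm,n,k);break
    c=ray(fs["top"],u["top"],.06)
    for hh in(.05,.07): 
        print(hh,fit(v,tin(hh),[[*c,a] for a in(0,.4,-.4,.8)],[.01,.01,.1]),[round(x,3) for x in [iou(v[-1][0],v[-1][1],tin(hh)(fit(v,tin(hh),[[*c,0]],[.01,.01,.3])[0]))]])
v=[(f,near(f,"corner",C[n])) for n,f in fs.items()]
# frame: origin near stop end
o=ray(fs["top"],(255,165),.03);e=ray(fs["top"],(212,201),.03);yaw=np.arctan2(*(e-o)[::-1]);print("c0",o,yaw)
p=fit(v,cornerm,[[*o,yaw,s] for s in(-.015,0,.015)],[.01,.01,.1,.01]);print(p)
im=fs["top"]["pixels"][:,:,::-1].copy();im2=fs["scene"]["pixels"][:,:,::-1]
a=cv2.resize(im2[140:215,140:220],(400,375));b=cv2.resize(im2[110:185,300:380],(400,375))
cv2.imwrite("pics/crop1.png",np.hstack([a,b]))
E
```

```text
A top tall_tin
0.05 (array([ 0.45164753, -0.28139358, -0.01760347]), np.float64(0.9226577104654479)) [np.float64(0.923)]
0.07 (array([ 0.44917315, -0.27944181,  0.01647281]), np.float64(0.9364742762308685)) [np.float64(0.936)]
B scene low_tin
B top low_tin
0.05 (array([0.42904293, 0.25446198, 0.22352726]), np.float64(0.9355583637305459)) [np.float64(0.915)]
0.07 (array([0.4294985 , 0.25303785, 0.19551092]), np.float64(0.8316896088634068)) [np.float64(0.851)]
c0 [ 0.67208633 -0.0318453 ] 2.28284113998145
(array([ 6.57757208e-01, -2.69565180e-02,  2.31066839e+00,  1.34893142e-04]), np.float64(0.8859013067827459))
```

View pics/crop1.png

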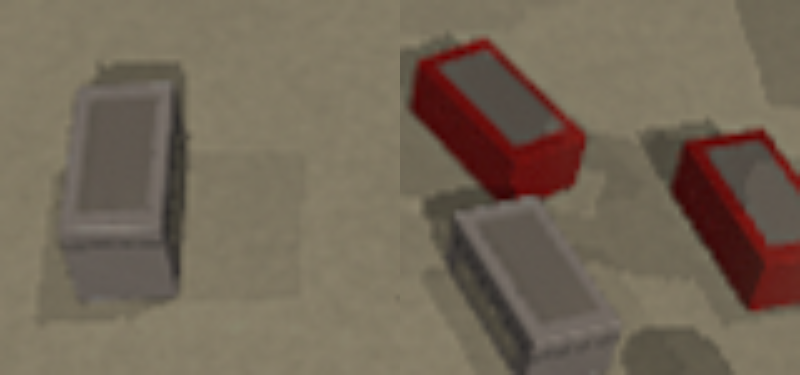

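The left crop is silver tin A, scene (164,176), clearly the taller: its fit prefers 70 mm. The right crop shows silver tin B at lower left, scene (326,168), which fits 50 mm best, beside two red ones that aren't meant. So tall = A and low = B. Next I'll sharpen the fits.

```bash
cat >> h.py <<'E'
def refine(f,boxes):
    im=np.ascontiguousarray(f["pixels"][:,:,::-1])
    m=np.zeros(im.shape[:2],np.uint8)
    for B in boxes: cv2.fillConvexPoly(m,cv2.convexHull(proj(f,B).round().astype(np.int32)),1)
    k=np.ones((3,3),np.uint8);e=cv2.erode(m,k,iterations=1);d=cv2.dilate(m,k,iterations=3);D=cv2.dilate(m,k,iterations=10)
    g=np.where(e>0,3,np.where(d>0,2,0)).astype(np.uint8)
    g[cv2.erode(m,k,iterations=2)>0]=1
    ys,xs=np.where(D>0);sl=np.s_[ys.min():ys.max(),xs.min():xs.max()]
    gg=g[sl].copy();cv2.grabCut(np.ascontiguousarray(im[sl]),gg,None,np.zeros((1,65)),np.zeros((1,65)),4,cv2.GC_INIT_WITH_MASK)
    r=np.zeros(m.shape,bool);r[sl]=(gg==1)|(gg==3);return r
E
python3 - <<'E'
from h import *
fs={n:grab_frame(n) for n in("scene","top")}
vis=[]
for nm,mod,p,st in(("A",tin(.07),[.449,-.279,.016],[.005,.005,.05]),("B",tin(.05),[.429,.254,.22],[.005,.005,.05]),("C",cornerm,[.6577,-.027,2.311,0],[.005,.005,.03,.005])):
    for it in range(2):
        v=[(f,refine(f,mod(p))) for f in fs.values()]
        p,s=fit(v,mod,[p],st); print(nm,np.round(p,4),round(s,3),[np.round(fit([w],mod,[p],st)[0],4) for w in v])
    vis.append(mod(p))
out=[]
for f,(l,t,r,b) in((fs["scene"],(140,130,350,255)),(fs["top"],(150,140,350,265))):
    im=cv2.resize(f["pixels"][:,:,::-1],None,fx=3.5,fy=3.5,interpolation=cv2.INTER_CUBIC)
    for bs in vis:
        for B in bs:
            q=((proj(f,B)+.5)*3.5).astype(int)
            for i in range(8):
                for k in(1,2,4):
                    if not i&k: cv2.line(im,q[i].tolist(),q[i|k].tolist(),(0,255,0),1)
    out.append(cv2.resize(im[int(t*3.5):int(b*3.5),int(l*3.5):int(r*3.5)],(520,300)))
cv2.imwrite("pics/ov1.png",np.vstack(out))
E
```

```text
A [ 0.4483 -0.28   -0.0106] 0.918 [array([ 0.4451, -0.2808, -0.0231]), array([ 0.4491, -0.2794, -0.0035])]
A [ 0.4481 -0.2801  0.0022] 0.92 [array([ 0.4448, -0.2804,  0.0035]), array([ 0.4486, -0.2801, -0.0206])]
B [0.4307 0.2556 0.2388] 0.915 [array([0.4315, 0.2539, 0.2177]), array([0.4305, 0.2566, 0.2373])]
B [0.4313 0.2556 0.2392] 0.94 [array([0.4318, 0.2548, 0.2356]), array([0.4318, 0.2568, 0.2396])]
C [ 6.582e-01 -2.720e-02  2.309e+00  1.100e-03] 0.898 [array([ 6.5890e-01, -2.8400e-02,  2.3127e+00,  1.1000e-03]), array([ 6.5890e-01, -2.6900e-02,  2.3117e+00,  1.7000e-03])]
C [ 6.582e-01 -2.720e-02  2.309e+00  1.100e-03] 0.898 [array([ 6.5890e-01, -2.8400e-02,  2.3127e+00,  1.1000e-03]), array([ 6.5820e-01, -2.6500e-02,  2.3076e+00,  8.0000e-04])]
```

View pics/ov1.png

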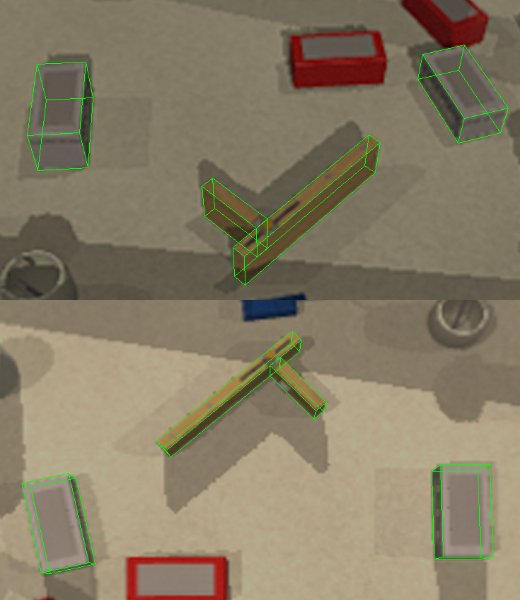

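The overlays match well: tall tin (0.448, -0.280) at yaw 0, low tin (0.431, 0.256) at yaw 0.24, corner (0.658, -0.027) at yaw 2.309 with the stop at about 1 mm. Moving now.

Emit:
apply_moves(series=[{"dx": -31,"dy": -25,"turn": -0.07},{"dx": -62,"dy": -50,"turn": -0.14},{"dx": -93,"dy": -75,"turn": -0.21},{"dx": -124,"dy": -100,"turn": -0.28},{"dx": -156,"dy": -125,"turn": -0.358}])

```text
invalid input at $.series[0]: expected keys jaw, dx, dy, dz, turn
```

Emit:
apply_moves(series=[{"jaw": 0,"dx": -31,"dy": -25,"dz": 0,"turn": -0.07},{"jaw": 0,"dx": -62,"dy": -50,"dz": 0,"turn": -0.14},{"jaw": 0,"dx": -93,"dy": -75,"dz": 0,"turn": -0.21},{"jaw": 0,"dx": -124,"dy": -100,"dz": 0,"turn": -0.28},{"jaw": 0,"dx": -156,"dy": -125,"dz": 0,"turn": -0.358}])

```text
time: 1.37
tool_pos: [0.322, 0.4119, 0.2504]
tool_rot: [0.0, -0.002, 1.0, 0.0]
contact_force: [0.7, -0.3, 0.3]
gripper_width: 0.999
grasp_force: 0.0
```

Emit:
apply_moves(series=[{"jaw": 0,"dx": -21,"dy": -35,"dz": 0,"turn": 0},{"jaw": 0,"dx": -42,"dy": -70,"dz": 0,"turn": 0},{"jaw": 0,"dx": -63,"dy": -105,"dz": 0,"turn": 0},{"jaw": 0,"dx": -84,"dy": -140,"dz": 0,"turn": 0},{"jaw": 0,"dx": -105,"dy": -175,"dz": 0,"turn": 0}])

```text
time: 1.78
tool_pos: [0.4271, 0.2365, 0.2507]
tool_rot: [0.0, 0.0, 1.0, 0.0]
contact_force: [0.2, 0.6, 0.1]
gripper_width: 0.998
grasp_force: 0.0
```

Emit:
apply_moves(series=[{"jaw": 0,"dx": -2,"dy": -40,"dz": 0,"turn": 0},{"jaw": 0,"dx": -4,"dy": -80,"dz": 0,"turn": 0},{"jaw": 0,"dx": -6,"dy": -120,"dz": 0,"turn": 0},{"jaw": 0,"dx": -8,"dy": -160,"dz": 0,"turn": 0},{"jaw": 0,"dx": -10,"dy": -200,"dz": 0,"turn": 0}])

```text
time: 2.2
tool_pos: [0.4361, 0.0365, 0.2506]
tool_rot: [0.001, 0.0, 1.0, -0.0]
contact_force: [0.7, -0.3, 0.1]
gripper_width: 1.001
grasp_force: 0.0
```

Emit:
apply_moves(series=[{"jaw": 0,"dx": -2,"dy": -40,"dz": 0,"turn": 0},{"jaw": 0,"dx": -4,"dy": -80,"dz": 0,"turn": 0},{"jaw": 0,"dx": -6,"dy": -120,"dz": 0,"turn": 0},{"jaw": 0,"dx": -8,"dy": -160,"dz": 0,"turn": 0},{"jaw": 0,"dx": -10,"dy": -200,"dz": 0,"turn": 0}])

```text
time: 2.62
tool_pos: [0.4458, -0.1638, 0.2507]
tool_rot: [0.001, 0.001, 1.0, -0.0]
contact_force: [0.5, 0.5, 0.8]
gripper_width: 0.996
grasp_force: 0.0
```

Emit:
apply_moves(series=[{"jaw": 0,"dx": -1,"dy": -39,"dz": 0,"turn": 0},{"jaw": 0,"dx": -2,"dy": -78,"dz": 0,"turn": 0},{"jaw": 0,"dx": -2,"dy": -116,"dz": 20,"turn": 0},{"jaw": 0,"dx": -2,"dy": -116,"dz": 60,"turn": 0},{"jaw": 0,"dx": -2,"dy": -116,"dz": 98,"turn": 0}])

```text
time: 3.03
tool_pos: [0.4487, -0.2809, 0.153]
tool_rot: [0.002, 0.002, 1.0, -0.002]
contact_force: [-0.0, 1.2, 0.5]
gripper_width: 0.999
grasp_force: 0.0
```

Emit:
apply_moves(series=[{"jaw": 0,"dx": 0,"dy": 0,"dz": 25,"turn": 0},{"jaw": 0,"dx": 0,"dy": 0,"dz": 50,"turn": 0},{"jaw": 0,"dx": 0,"dy": 0,"dz": 75,"turn": 0},{"jaw": 0,"dx": 0,"dy": 0,"dz": 95,"turn": 0},{"jaw": 0,"dx": 0,"dy": 0,"dz": 95,"turn": 0}])

```text
time: 3.45
tool_pos: [0.4451, -0.2754, 0.0525]
tool_rot: [-0.004, 0.0, 1.0, 0.003]
contact_force: [-0.0, 0.2, -1.7]
gripper_width: 0.997
grasp_force: 0.0
```

Emit:
apply_moves(series=[{"jaw": 1,"dx": 0,"dy": 0,"dz": 0,"turn": 0},{"jaw": 1,"dx": 0,"dy": 0,"dz": 0,"turn": 0},{"jaw": 1,"dx": 0,"dy": 0,"dz": 0,"turn": 0},{"jaw": 1,"dx": 0,"dy": 0,"dz": 0,"turn": 0},{"jaw": 1,"dx": 0,"dy": 0,"dz": 0,"turn": 0}])

```text
time: 3.87
tool_pos: [0.4492, -0.2786, 0.0592]
tool_rot: [0.001, 0.0, 1.0, -0.001]
contact_force: [0.2, 0.4, 4.2]
gripper_width: 0.738
grasp_force: 69.6
```

Emit:
apply_moves(series=[{"jaw": 1,"dx": 0,"dy": 0,"dz": -15,"turn": 0},{"jaw": 1,"dx": 0,"dy": 0,"dz": -35,"turn": 0},{"jaw": 1,"dx": 0,"dy": 0,"dz": -60,"turn": 0},{"jaw": 1,"dx": 0,"dy": 0,"dz": -85,"turn": 0},{"jaw": 1,"dx": 0,"dy": 0,"dz": -100,"turn": 0}])

```text
time: 4.28
tool_pos: [0.4488, -0.2782, 0.1602]
tool_rot: [0.001, 0.0, 1.0, -0.001]
contact_force: [0.3, -0.9, -1.6]
gripper_width: 0.734
grasp_force: 69.2
```

Emit:
apply_moves(series=[{"jaw": 1,"dx": -16,"dy": 36,"dz": 0,"turn": 0.08},{"jaw": 1,"dx": -32,"dy": 72,"dz": 0,"turn": 0.16},{"jaw": 1,"dx": -48,"dy": 108,"dz": 0,"turn": 0.24},{"jaw": 1,"dx": -64,"dy": 144,"dz": 0,"turn": 0.32},{"jaw": 1,"dx": -80,"dy": 180,"dz": 0,"turn": 0.4}])

```text
time: 4.7
tool_pos: [0.5283, -0.096, 0.1574]
tool_rot: [0.0, 0.201, 0.98, -0.0]
contact_force: [0.6, -1.4, -2.2]
gripper_width: 0.733
grasp_force: 69.1
```

Emit:
apply_moves(series=[{"jaw": 1,"dx": 2,"dy": 25,"dz": 0,"turn": 0.11},{"jaw": 1,"dx": 4,"dy": 50,"dz": 0,"turn": 0.22},{"jaw": 1,"dx": 6,"dy": 75,"dz": 0,"turn": 0.33},{"jaw": 1,"dx": 8,"dy": 93,"dz": 0,"turn": 0.4326},{"jaw": 1,"dx": 8,"dy": 93,"dz": 0,"turn": 0.4326}])

```text
time: 5.12
tool_pos: [0.5574, -0.006, 0.1572]
tool_rot: [-0.0, 0.404, 0.915, 0.001]
contact_force: [-0.7, -0.3, -1.4]
gripper_width: 0.736
grasp_force: 69.1
```

```bash
cat >> h.py <<'E'
CO=np.array([.6582,-.0272]);CY=2.309
def cpose():
    s=state();w,x,y,z=s["tool_rot"];psi=np.arctan2(2*(x*y+w*z),1-2*(y*y+z*z))
    d=s["tool_pos"][:2]-CO;c,sn=np.cos(CY),np.sin(CY)
    return np.round(1e3*np.array([d@[c,sn],d@[-sn,c],s["tool_pos"][2]]),1),round(np.degrees(psi),2),np.round(s["contact_force"],1),round(s["time"],2),round(s["gripper_width"],3)
E
python3 - <<'E'
from h import *
state();print(cpose())
f=grab_frame("top");g=grab_frame("scene");print(cpose())
im=np.hstack([cv2.resize(f["pixels"][110:260,180:340,::-1],(400,375)),cv2.resize(g["pixels"][110:260,190:350,::-1],(400,375))])
cv2.imwrite("pics/held.png",im)
E
```

```text
(array([ 83.5,  60.3, 157.2]), np.float64(132.3), array([-0.7, -0.3, -1.4]), 5.12, 0.736)
(array([ 82. ,  62.5, 157.1]), np.float64(132.42), array([-0. , -0.5, -2.9]), 5.22, 0.736)
```

View pics/held.png

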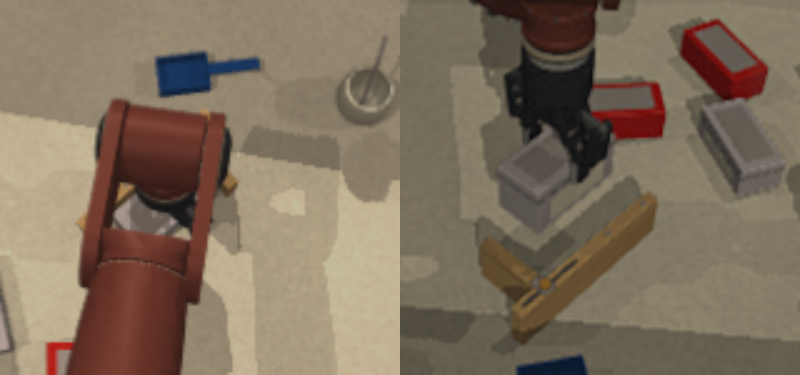

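The tin hangs level, held in front of the corner (scene crop about (555,180)). Lowering.

Emit:
apply_moves(series=[{"jaw": 1,"dx": 0,"dy": 0,"dz": 25,"turn": 0},{"jaw": 1,"dx": 0,"dy": 0,"dz": 50,"turn": 0},{"jaw": 1,"dx": 0,"dy": 0,"dz": 72,"turn": 0},{"jaw": 1,"dx": 0,"dy": 0,"dz": 86,"turn": 0},{"jaw": 1,"dx": 0,"dy": 0,"dz": 93,"turn": 0}])

```text
time: 5.63
tool_pos: [0.5549, -0.0099, 0.0614]
tool_rot: [-0.002, 0.405, 0.914, -0.001]
contact_force: [-1.3, -0.4, -3.5]
gripper_width: 0.738
grasp_force: 69.2
```

Emit:
apply_moves(series=[{"jaw": 1,"dx": 0,"dy": 0,"dz": 2,"turn": 0},{"jaw": 1,"dx": 0,"dy": 0,"dz": 3,"turn": 0},{"jaw": 1,"dx": 0,"dy": 0,"dz": 4,"turn": 0},{"jaw": 1,"dx": 0,"dy": 0,"dz": 4.5,"turn": 0},{"jaw": 1,"dx": 0,"dy": 0,"dz": 4.5,"turn": 0}])

```text
time: 6.05
tool_pos: [0.5579, -0.0092, 0.061]
tool_rot: [0.001, 0.405, 0.914, 0.0]
contact_force: [-0.0, 0.5, -2.2]
gripper_width: 0.735
grasp_force: 69.2
```

```bash
python3 -c "
from h import *
print(cpose())"
```

```text
(array([80.8, 62.1, 61. ]), np.float64(132.26), array([-0. ,  0.5, -2.2]), 6.05, 0.735)
```

Emit:
apply_moves(series=[{"jaw": 1,"dx": 0,"dy": 0,"dz": 0.5,"turn": 0},{"jaw": 1,"dx": 0,"dy": 0,"dz": 1,"turn": 0},{"jaw": 1,"dx": 0,"dy": 0,"dz": 1.5,"turn": 0},{"jaw": 1,"dx": 0,"dy": 0,"dz": 2,"turn": 0},{"jaw": 1,"dx": 0,"dy": 0,"dz": 2,"turn": 0}])

```text
time: 6.47
tool_pos: [0.5576, -0.009, 0.0593]
tool_rot: [0.0, 0.405, 0.914, -0.0]
contact_force: [-2.2, 1.2, 6.2]
gripper_width: 0.733
grasp_force: 70.2
```

Emit:
apply_moves(series=[{"jaw": 0.1,"dx": 0,"dy": 0,"dz": -1,"turn": 0},{"jaw": 0.1,"dx": 0,"dy": 0,"dz": -1,"turn": 0},{"jaw": 0.1,"dx": 0,"dy": 0,"dz": -1,"turn": 0},{"jaw": 0.1,"dx": 0,"dy": 0,"dz": -1,"turn": 0},{"jaw": 0.1,"dx": 0,"dy": 0,"dz": -1,"turn": 0}])

```text
time: 6.88
tool_pos: [0.5571, -0.0091, 0.0587]
tool_rot: [-0.0, 0.405, 0.914, 0.0]
contact_force: [-0.1, 0.4, 0.7]
gripper_width: 0.901
grasp_force: 0.0
```

Emit:
apply_moves(series=[{"jaw": 0.1,"dx": 0,"dy": 0,"dz": -20,"turn": 0},{"jaw": 0.1,"dx": 0,"dy": 0,"dz": -45,"turn": 0},{"jaw": 0.1,"dx": 0,"dy": 0,"dz": -70,"turn": 0},{"jaw": 0.6,"dx": 0,"dy": -30,"dz": -70,"turn": 0},{"jaw": 1,"dx": 0,"dy": -68,"dz": -70,"turn": 0}])

```text
time: 7.3
tool_pos: [0.509, -0.0548, 0.1318]
tool_rot: [0.003, 0.403, 0.915, 0.001]
contact_force: [-0.6, -1.6, 0.1]
gripper_width: 0.636
grasp_force: 0.0
```

Emit:
apply_moves(series=[{"jaw": 1,"dx": 0,"dy": 0,"dz": 0,"turn": 0},{"jaw": 1,"dx": 0,"dy": 0,"dz": 0,"turn": 0},{"jaw": 1,"dx": 0,"dy": 0,"dz": 0,"turn": 0},{"jaw": 1,"dx": 0,"dy": 0,"dz": 10,"turn": 0},{"jaw": 1,"dx": 0,"dy": 0,"dz": 30,"turn": 0}])

```text
time: 7.72
tool_pos: [0.5097, -0.0549, 0.101]
tool_rot: [0.003, 0.404, 0.915, 0.001]
contact_force: [-0.8, -0.1, 0.1]
gripper_width: 0.002
grasp_force: 0.0
```

Run:
```python
from h import *
print(cpose())
fs=[grab_frame(n) for n in("top","scene")];print(cpose())
p=[.5577,-.009,2.309]
for f in fs:
    m=near(f,"tall_tin",proj(f,[[*p[:2],.04]])[0])
    if m is None: print("none");continue
    x,s=fit([(f,m)],tin(.07),[p],[.005,.005,.05]);d=x[:2]-CO;c,sn=np.cos(CY),np.sin(CY)
    print(np.round([1e3*d@[c,sn],1e3*d@[-sn,c],x[2]-CY],3),s)
im=np.hstack([cv2.resize(f["pixels"][110:260,180:340,::-1],(400,375)) for f in fs])
cv2.imwrite("pics/rel.png",im)
```

```text
(array([ 79.5, 128.5, 101. ]), np.float64(132.3), array([-0.8, -0.1,  0.1]), 7.72, 0.002)
(array([ 83.6, 131.2,  95.1]), np.float64(132.3), array([-0.4,  0.1, -0.8]), 7.82, 0.002)
[ 8.2885e+01  6.0488e+01 -1.3000e-02] 0.1727683223341438
[8.3548e+01 6.3342e+01 3.0000e-02] 0.885589519650655
```

View pics/rel.png

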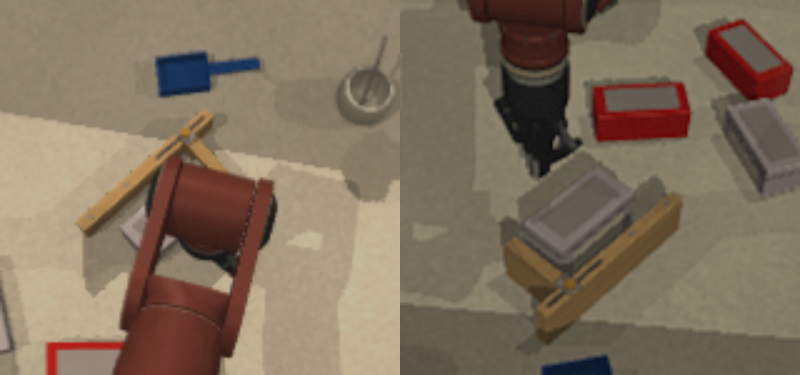

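The tin stands between rail and stop (scene crop (580,205)), fingers shut behind it. Lower, then push gently towards the rail.

Emit:
apply_moves(series=[{"jaw": 1,"dx": 0,"dy": 0,"dz": 18,"turn": 0},{"jaw": 1,"dx": 0,"dy": 0,"dz": 36,"turn": 0},{"jaw": 1,"dx": 0,"dy": 0,"dz": 54,"turn": 0},{"jaw": 1,"dx": 0,"dy": 4,"dz": 56,"turn": 0},{"jaw": 1,"dx": 0,"dy": 10,"dz": 56,"turn": 0}])

```text
time: 8.33
tool_pos: [0.5137, -0.0478, 0.0423]
tool_rot: [-0.001, 0.405, 0.914, -0.0]
contact_force: [-2.0, -1.4, 0.7]
gripper_width: -0.001
grasp_force: 0.0
```

Emit:
apply_moves(series=[{"jaw": 1,"dx": 0,"dy": 4,"dz": 0,"turn": 0},{"jaw": 1,"dx": 0,"dy": 8,"dz": 0,"turn": 0},{"jaw": 1,"dx": 0,"dy": 12,"dz": 0,"turn": 0},{"jaw": 1,"dx": 0,"dy": 16,"dz": 0,"turn": 0},{"jaw": 1,"dx": 0,"dy": 20,"dz": 0,"turn": 0}])

```text
time: 8.75
tool_pos: [0.5299, -0.0345, 0.0437]
tool_rot: [0.001, 0.405, 0.914, 0.0]
contact_force: [-1.6, -2.1, 1.0]
gripper_width: 0.002
grasp_force: 0.0
```

```bash
python3 -c "
from h import *
print(cpose())"
```

```text
(array([80.9, 99.8, 43.7]), np.float64(132.26), array([-1.6, -2.1,  1. ]), 8.75, 0.002)
```

Emit:
apply_moves(series=[{"jaw": 1,"dx": 0,"dy": 1,"dz": 0,"turn": 0},{"jaw": 1,"dx": 0,"dy": 2,"dz": 0,"turn": 0},{"jaw": 1,"dx": 0,"dy": 3,"dz": 0,"turn": 0},{"jaw": 1,"dx": 0,"dy": 4,"dz": 0,"turn": 0},{"jaw": 1,"dx": 0,"dy": 5,"dz": 0,"turn": 0}])

```text
time: 9.17
tool_pos: [0.532, -0.0313, 0.0425]
tool_rot: [-0.001, 0.405, 0.914, -0.0]
contact_force: [-4.5, -1.7, 3.0]
gripper_width: 0.003
grasp_force: 0.0
```

Emit:
apply_moves(series=[{"jaw": 1,"dx": 0,"dy": 0.5,"dz": 0,"turn": 0},{"jaw": 1,"dx": 0,"dy": 1,"dz": 0,"turn": 0},{"jaw": 1,"dx": 0,"dy": 1.5,"dz": 0,"turn": 0},{"jaw": 1,"dx": 0,"dy": 2,"dz": 0,"turn": 0},{"jaw": 1,"dx": 0,"dy": 2.5,"dz": 0,"turn": 0}])

```text
time: 9.58
tool_pos: [0.5329, -0.0309, 0.0428]
tool_rot: [-0.002, 0.404, 0.915, -0.002]
contact_force: [-10.8, -8.8, 7.8]
gripper_width: 0.004
grasp_force: 0.0
```

```bash
python3 -c "
from h import *
print(cpose())"
```

```text
(array([81.6, 95.1, 42.8]), np.float64(132.29), array([-10.8,  -8.8,   7.8]), 9.58, 0.004)
```

Emit:
apply_moves(series=[{"jaw": 1,"dx": 0,"dy": -25,"dz": 0,"turn": 0},{"jaw": 1,"dx": 33,"dy": -25,"dz": 0,"turn": 0},{"jaw": 1,"dx": 66,"dy": -25,"dz": 0,"turn": 0},{"jaw": 1,"dx": 102,"dy": -25,"dz": 0,"turn": 0},{"jaw": 1,"dx": 105,"dy": -15,"dz": 0,"turn": 0}])

```text
time: 10.0
tool_pos: [0.4469, 0.0406, 0.0401]
tool_rot: [-0.003, 0.404, 0.915, -0.0]
contact_force: [-0.7, -0.8, -0.7]
gripper_width: 0.001
grasp_force: 0.0
```

Emit:
apply_moves(series=[{"jaw": 1,"dx": 0,"dy": 25,"dz": 0,"turn": 0},{"jaw": 1,"dx": 0,"dy": 50,"dz": 0,"turn": 0},{"jaw": 1,"dx": 0,"dy": 65,"dz": 0,"turn": 0},{"jaw": 1,"dx": 0,"dy": 67,"dz": 0,"turn": 0},{"jaw": 1,"dx": 0,"dy": 67,"dz": 0,"turn": 0}])

```text
time: 10.42
tool_pos: [0.5032, 0.0836, 0.0429]
tool_rot: [0.0, 0.404, 0.915, 0.0]
contact_force: [1.0, 0.0, 0.4]
gripper_width: 0.001
grasp_force: 0.0
```

```bash
python3 -c "
from h import *
print(cpose())"
```

```text
(array([186.3,  40. ,  42.9]), np.float64(132.32), array([1. , 0. , 0.4]), 10.42, 0.001)
```

Emit:
apply_moves(series=[{"jaw": 1,"dx": -10,"dy": 0,"dz": 0,"turn": 0},{"jaw": 1,"dx": -18,"dy": 0,"dz": 0,"turn": 0},{"jaw": 1,"dx": -23,"dy": 0,"dz": 0,"turn": 0},{"jaw": 1,"dx": -27,"dy": 0,"dz": 0,"turn": 0},{"jaw": 1,"dx": -31,"dy": 0,"dz": 0,"turn": 0}])

```text
time: 10.83
tool_pos: [0.5232, 0.0594, 0.0427]
tool_rot: [-0.0, 0.405, 0.914, 0.0]
contact_force: [-1.8, 1.8, 1.3]
gripper_width: 0.0
grasp_force: 0.0
```

Emit:
apply_moves(series=[{"jaw": 1,"dx": -2,"dy": 0,"dz": 0,"turn": 0},{"jaw": 1,"dx": -4,"dy": 0,"dz": 0,"turn": 0},{"jaw": 1,"dx": -6,"dy": 0,"dz": 0,"turn": 0},{"jaw": 1,"dx": -7,"dy": 0,"dz": 0,"turn": 0},{"jaw": 1,"dx": -8,"dy": 0,"dz": 0,"turn": 0}])

```text
time: 11.25
tool_pos: [0.5283, 0.0543, 0.0426]
tool_rot: [-0.0, 0.405, 0.914, -0.0]
contact_force: [-2.3, 1.0, -0.1]
gripper_width: -0.001
grasp_force: 0.0
```

```bash
python3 -c "
from h import *
print(cpose())"
```

```text
(array([147.7,  41.2,  42.6]), np.float64(132.26), array([-2.3,  1. , -0.1]), 11.25, -0.001)
```

Sliding with about 2.5 N; going on in small steps.

Emit:
apply_moves(series=[{"jaw": 1,"dx": -0.7,"dy": 0,"dz": 0,"turn": 0},{"jaw": 1,"dx": -1.4,"dy": 0,"dz": 0,"turn": 0},{"jaw": 1,"dx": -2.1,"dy": 0,"dz": 0,"turn": 0},{"jaw": 1,"dx": -2.8,"dy": 0,"dz": 0,"turn": 0},{"jaw": 1,"dx": -3.5,"dy": 0,"dz": 0,"turn": 0}])

```text
time: 11.67
tool_pos: [0.5301, 0.0526, 0.0426]
tool_rot: [-0.002, 0.405, 0.914, 0.0]
contact_force: [-6.3, 6.9, 3.7]
gripper_width: -0.003
grasp_force: 0.0
```

Emit:
apply_moves(series=[{"jaw": 1,"dx": -0.5,"dy": 0,"dz": 0,"turn": 0},{"jaw": 1,"dx": -1,"dy": 0,"dz": 0,"turn": 0},{"jaw": 1,"dx": -1.5,"dy": 0,"dz": 0,"turn": 0},{"jaw": 1,"dx": -2,"dy": 0,"dz": 0,"turn": 0},{"jaw": 1,"dx": -2,"dy": 0,"dz": 0,"turn": 0}])

```text
time: 12.08
tool_pos: [0.5301, 0.0527, 0.0423]
tool_rot: [-0.004, 0.405, 0.914, 0.001]
contact_force: [-9.8, 10.4, 5.8]
gripper_width: -0.0
grasp_force: 0.0
```

```bash
python3 -c "
from h import *
print(cpose())"
```

```text
(array([145.3,  41. ,  42.3]), np.float64(132.25), array([-9.8, 10.4,  5.8]), 12.08, -0.0)
```

It stalls at x=145.3 with 14 N, so it's against the stop. A second light push on the long side will square it.

Emit:
apply_moves(series=[{"jaw": 1,"dx": 22,"dy": 0,"dz": 0,"turn": 0},{"jaw": 1,"dx": 22,"dy": -41,"dz": 0,"turn": 0},{"jaw": 1,"dx": 22,"dy": -80,"dz": 0,"turn": 0},{"jaw": 1,"dx": -18,"dy": -80,"dz": 0,"turn": 0},{"jaw": 1,"dx": -58,"dy": -80,"dz": 0,"turn": 0}])

```text
time: 12.5
tool_pos: [0.5059, -0.0459, 0.0398]
tool_rot: [-0.002, 0.404, 0.915, -0.001]
contact_force: [1.3, 0.5, 0.9]
gripper_width: 0.003
grasp_force: 0.0
```

Emit:
apply_moves(series=[{"jaw": 1,"dx": -18,"dy": 0,"dz": 0,"turn": 0},{"jaw": 1,"dx": -18,"dy": 10,"dz": 0,"turn": 0},{"jaw": 1,"dx": -18,"dy": 16,"dz": 0,"turn": 0},{"jaw": 1,"dx": -18,"dy": 19,"dz": 0,"turn": 0},{"jaw": 1,"dx": -18,"dy": 21,"dz": 0,"turn": 0}])

```text
time: 12.92
tool_pos: [0.5398, -0.0447, 0.0426]
tool_rot: [-0.0, 0.404, 0.915, -0.0]
contact_force: [-0.2, -0.4, 0.4]
gripper_width: -0.001
grasp_force: 0.0
```

```bash
python3 -c "
from h import *
print(cpose())"
```

```text
(array([66.7, 99.3, 42.6]), np.float64(132.34), array([-0.2, -0.4,  0.4]), 12.92, -0.001)
```

Emit:
apply_moves(series=[{"jaw": 1,"dx": 0,"dy": 1.5,"dz": 0,"turn": 0},{"jaw": 1,"dx": 0,"dy": 3,"dz": 0,"turn": 0},{"jaw": 1,"dx": 0,"dy": 4,"dz": 0,"turn": 0},{"jaw": 1,"dx": 0,"dy": 4.5,"dz": 0,"turn": 0},{"jaw": 1,"dx": 0,"dy": 5,"dz": 0,"turn": 0}])

```text
time: 13.33
tool_pos: [0.5425, -0.0424, 0.0426]
tool_rot: [-0.001, 0.405, 0.915, -0.001]
contact_force: [-5.2, -2.3, 2.5]
gripper_width: -0.003
grasp_force: 0.0
```

Emit:
apply_moves(series=[{"jaw": 1,"dx": 0,"dy": 0.4,"dz": 0,"turn": 0},{"jaw": 1,"dx": 0,"dy": 0.8,"dz": 0,"turn": 0},{"jaw": 1,"dx": 0,"dy": 1.2,"dz": 0,"turn": 0},{"jaw": 1,"dx": 0,"dy": 1.6,"dz": 0,"turn": 0},{"jaw": 1,"dx": 0,"dy": 1.6,"dz": 0,"turn": 0}])

```text
time: 13.75
tool_pos: [0.5426, -0.0423, 0.0425]
tool_rot: [-0.002, 0.405, 0.915, -0.002]
contact_force: [-9.8, -5.6, 6.5]
gripper_width: -0.003
grasp_force: 0.0
```

```bash
python3 -c "
from h import *
print(cpose())"
```

```text
(array([66.6, 95.7, 42.5]), np.float64(132.27), array([-9.8, -5.6,  6.5]), 13.75, -0.003)
```

Home in both directions. Retreat, then go to the low tin.

Emit:
apply_moves(series=[{"jaw": 1,"dx": 0,"dy": -20,"dz": 0,"turn": 0},{"jaw": 1,"dx": 0,"dy": -20,"dz": -35,"turn": 0},{"jaw": 1,"dx": 0,"dy": -20,"dz": -75,"turn": 0},{"jaw": 1,"dx": 0,"dy": -20,"dz": -115,"turn": 0},{"jaw": 1,"dx": 0,"dy": -20,"dz": -150,"turn": 0}])

```text
time: 14.17
tool_pos: [0.5301, -0.0548, 0.1954]
tool_rot: [0.001, 0.405, 0.914, 0.0]
contact_force: [0.8, -1.1, -0.2]
gripper_width: -0.006
grasp_force: 0.0
```

Emit:
apply_moves(series=[{"jaw": 1,"dx": 34,"dy": 16,"dz": 0,"turn": -0.107},{"jaw": 1,"dx": 68,"dy": 32,"dz": 0,"turn": -0.214},{"jaw": 1,"dx": 103,"dy": 48,"dz": 0,"turn": -0.321},{"jaw": 1,"dx": 138,"dy": 64,"dz": 0,"turn": -0.428},{"jaw": 1,"dx": 172,"dy": 80,"dz": 0,"turn": -0.536}])

```text
time: 14.58
tool_pos: [0.4728, 0.128, 0.1931]
tool_rot: [0.001, 0.146, 0.989, 0.0]
contact_force: [-0.2, 0.4, -0.2]
gripper_width: 0.002
grasp_force: 0.0
```

Emit:
apply_moves(series=[{"jaw": 0,"dx": 15,"dy": 22,"dz": 0,"turn": -0.107},{"jaw": 0,"dx": 31,"dy": 45,"dz": 0,"turn": -0.214},{"jaw": 0,"dx": 46,"dy": 67,"dz": 0,"turn": -0.321},{"jaw": 0,"dx": 62,"dy": 90,"dz": 0,"turn": -0.428},{"jaw": 0,"dx": 77,"dy": 112,"dz": 0,"turn": -0.536}])

```text
time: 15.0
tool_pos: [0.4321, 0.2576, 0.193]
tool_rot: [0.001, -0.122, 0.993, 0.0]
contact_force: [0.9, -0.5, 1.4]
gripper_width: 0.708
grasp_force: 0.0
```

Run:
```python
from h import *
fs=[grab_frame(n) for n in("top","scene")];s=state();print(cpose(),s["tool_pos"])
c,sn=np.cos(CY),np.sin(CY)
p=np.array([*(CO+.0665*np.array([c,sn])+.032*np.array([-sn,c])),CY]);print("exp",p)
v=[(f,refine(f,tin(.07)(p))) for f in fs]
for w in (v,v[:1],v[1:]):
    x,q=fit(w,tin(.07),[p],[.004,.004,.03]);d=x[:2]-CO
    print(np.round([1e3*d@[c,sn],1e3*d@[-sn,c],np.degrees(x[2]-CY)],2),q)
out=[]
for f in fs:
    u=proj(f,[[*p[:2],.05]])[0].astype(int);a,b=u-[40,38],u+[40,37]
    out.append(cv2.resize(f["pixels"][a[1]:b[1],a[0]:b[0],::-1],(400,375),interpolation=cv2.INTER_CUBIC))
cv2.imwrite("pics/home.png",np.hstack(out))
```

```text
(array([364. , -24.8, 192.9]), np.float64(-166.01), array([-0.2,  0.2, -0.1]), 15.1, 0.874) [0.43156533 0.25874807 0.19290111]
exp [5.89778425e-01 4.53898042e-04 2.30900000e+00]
[64.8  24.89 -3.7 ] 0.8362682175263798
[65.23 29.66  0.1 ] 0.8253127689150724
[67.16 25.05 -4.02] 0.8559245960502693
```

View pics/home.png

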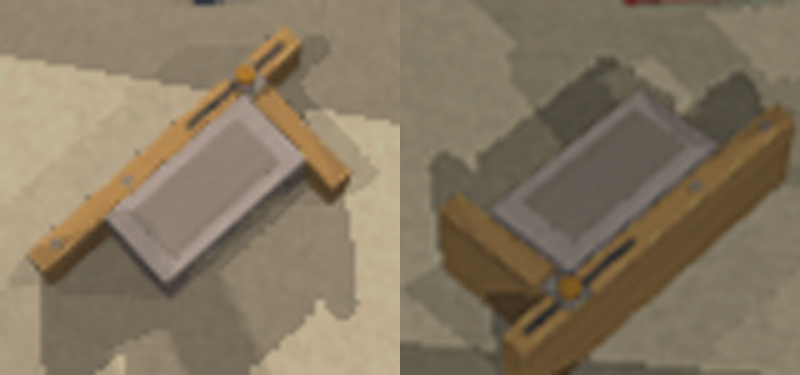

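The tall tin sits flush on rail and stop: no gap along the rail edge (crop (180,140)) or at the stop (275,130) in the top view, and the scene view agrees. Now grasp the low tin.

Emit:
apply_moves(series=[{"jaw": 0,"dx": 1,"dy": -3,"dz": 25,"turn": 0},{"jaw": 0,"dx": 1,"dy": -3,"dz": 50,"turn": 0},{"jaw": 0,"dx": 1,"dy": -3,"dz": 75,"turn": 0},{"jaw": 0,"dx": 1,"dy": -3,"dz": 90,"turn": 0},{"jaw": 0,"dx": 1,"dy": -3,"dz": 100,"turn": 0}])

```text
time: 15.52
tool_pos: [0.4314, 0.2518, 0.0904]
tool_rot: [-0.001, -0.118, 0.993, -0.0]
contact_force: [0.1, -0.7, -0.4]
gripper_width: 1.002
grasp_force: 0.0
```

Emit:
apply_moves(series=[{"jaw": 0,"dx": 0,"dy": 0,"dz": 15,"turn": 0},{"jaw": 0,"dx": 0,"dy": 0,"dz": 30,"turn": 0},{"jaw": 0,"dx": 0,"dy": 0,"dz": 43,"turn": 0},{"jaw": 0,"dx": 0,"dy": 0,"dz": 53,"turn": 0},{"jaw": 0,"dx": 0,"dy": 0,"dz": 53,"turn": 0}])

```text
time: 15.93
tool_pos: [0.4313, 0.252, 0.0379]
tool_rot: [-0.002, -0.118, 0.993, -0.0]
contact_force: [-0.5, -0.1, -0.0]
gripper_width: 1.001
grasp_force: 0.0
```

Emit:
apply_moves(series=[{"jaw": 1,"dx": 0,"dy": 0,"dz": 0,"turn": 0},{"jaw": 1,"dx": 0,"dy": 0,"dz": 0,"turn": 0},{"jaw": 1,"dx": 0,"dy": 0,"dz": 0,"turn": 0},{"jaw": 1,"dx": 0,"dy": 0,"dz": 0,"turn": 0},{"jaw": 1,"dx": 0,"dy": 0,"dz": 0,"turn": 0}])

```text
time: 16.35
tool_pos: [0.4337, 0.2533, 0.0414]
tool_rot: [0.002, -0.119, 0.993, 0.0]
contact_force: [-0.2, -0.2, 4.1]
gripper_width: 0.735
grasp_force: 68.9
```

```bash
python3 -c "
from h import *
print(cpose(),state()['tool_pos'])"
```

```text
(array([358.6, -22.7,  41.4]), np.float64(-166.33), array([-0.2, -0.2,  4.1]), 16.35, 0.735) [0.43366882 0.25331228 0.04135694]
```

Emit:
apply_moves(series=[{"jaw": 1,"dx": 0,"dy": 0,"dz": -20,"turn": 0},{"jaw": 1,"dx": 0,"dy": 0,"dz": -45,"turn": 0},{"jaw": 1,"dx": 0,"dy": 0,"dz": -75,"turn": 0},{"jaw": 1,"dx": 0,"dy": 0,"dz": -105,"turn": 0},{"jaw": 1,"dx": 0,"dy": 0,"dz": -130,"turn": 0}])

```text
time: 16.77
tool_pos: [0.4321, 0.2527, 0.1713]
tool_rot: [0.0, -0.119, 0.993, -0.0]
contact_force: [0.3, -0.8, -1.5]
gripper_width: 0.734
grasp_force: 68.1
```

Emit:
apply_moves(series=[{"jaw": 1,"dx": -11,"dy": -34,"dz": 0,"turn": 0.107},{"jaw": 1,"dx": -21,"dy": -68,"dz": 0,"turn": 0.214},{"jaw": 1,"dx": -32,"dy": -102,"dz": 0,"turn": 0.321},{"jaw": 1,"dx": -43,"dy": -136,"dz": 0,"turn": 0.428},{"jaw": 1,"dx": -53.5,"dy": -169.4,"dz": 0,"turn": 0.536}])

```text
time: 17.18
tool_pos: [0.5244, 0.0993, 0.1693]
tool_rot: [-0.0, 0.151, 0.989, -0.0]
contact_force: [0.2, 0.1, -1.8]
gripper_width: 0.733
grasp_force: 68.1
```

Emit:
apply_moves(series=[{"jaw": 1,"dx": -18,"dy": -16,"dz": 0,"turn": 0.107},{"jaw": 1,"dx": -36,"dy": -32,"dz": 0,"turn": 0.214},{"jaw": 1,"dx": -53,"dy": -48,"dz": 0,"turn": 0.321},{"jaw": 1,"dx": -71,"dy": -64,"dz": 0,"turn": 0.428},{"jaw": 1,"dx": -88,"dy": -79,"dz": 0,"turn": 0.535}])

```text
time: 17.6
tool_pos: [0.5852, -0.0016, 0.1688]
tool_rot: [-0.001, 0.407, 0.913, -0.0]
contact_force: [-0.3, 0.3, -1.9]
gripper_width: 0.738
grasp_force: 68.1
```

Run:
```python
from h import *
print(cpose());grab_frame("top");f=grab_frame("scene");print(cpose())
```

```text
(array([ 68. ,  36.8, 168.8]), np.float64(131.99), array([-0.3,  0.3, -1.9]), 17.6, 0.738)
(array([ 66.4,  37.1, 169.2]), np.float64(132.05), array([-0.1, -0.2, -2.2]), 17.7, 0.739)
```

Emit:
apply_moves(series=[{"jaw": 1,"dx": 3,"dy": 2.5,"dz": 12,"turn": -0.004},{"jaw": 1,"dx": 3,"dy": 2.5,"dz": 26,"turn": -0.004},{"jaw": 1,"dx": 3,"dy": 2.5,"dz": 40,"turn": -0.004},{"jaw": 1,"dx": 3,"dy": 2.5,"dz": 49,"turn": -0.004},{"jaw": 1,"dx": 3,"dy": 2.5,"dz": 53,"turn": -0.004}])

```text
time: 18.12
tool_pos: [0.5828, 0.0045, 0.113]
tool_rot: [-0.003, 0.402, 0.916, -0.001]
contact_force: [-1.1, -1.1, -2.4]
gripper_width: 0.732
grasp_force: 68.2
```

Emit:
apply_moves(series=[{"jaw": 1,"dx": 0,"dy": 0,"dz": 0.5,"turn": 0},{"jaw": 1,"dx": 0,"dy": 0,"dz": 1,"turn": 0},{"jaw": 1,"dx": 0,"dy": 0,"dz": 1.5,"turn": 0},{"jaw": 1,"dx": 0,"dy": 0,"dz": 2,"turn": 0},{"jaw": 1,"dx": 0,"dy": 0,"dz": 2.5,"turn": 0}])

```text
time: 18.53
tool_pos: [0.5858, 0.0034, 0.1152]
tool_rot: [0.001, 0.402, 0.915, 0.0]
contact_force: [0.5, -0.7, -2.5]
gripper_width: 0.735
grasp_force: 68.2
```

Run:
```python
from h import *
print(cpose())
```

```text
(array([ 71.3,  32.9, 115.2]), np.float64(132.54), array([ 0.5, -0.7, -2.5]), 18.53, 0.735)
```

Emit:
apply_moves(series=[{"jaw": 1,"dx": -1,"dy": -1.5,"dz": 1,"turn": 0.003},{"jaw": 1,"dx": -1,"dy": -1.5,"dz": 2,"turn": 0.003},{"jaw": 1,"dx": -1,"dy": -1.5,"dz": 3,"turn": 0.003},{"jaw": 1,"dx": -1,"dy": -1.5,"dz": 3.4,"turn": 0.003},{"jaw": 1,"dx": -1,"dy": -1.5,"dz": 3.8,"turn": 0.003}])

```text
time: 18.95
tool_pos: [0.5849, 0.0016, 0.1114]
tool_rot: [0.0, 0.404, 0.915, -0.0]
contact_force: [-3.9, 1.3, 4.4]
gripper_width: 0.734
grasp_force: 69.1
```

Run:
```python
from h import *
print(cpose())
```

```text
(array([ 70.6,  34.8, 111.4]), np.float64(132.36), array([-3.9,  1.3,  4.4]), 18.95, 0.734)
```

Emit:
apply_moves(series=[{"jaw": 0.1,"dx": 0,"dy": 0,"dz": -1,"turn": 0},{"jaw": 0.1,"dx": 0,"dy": 0,"dz": -1,"turn": 0},{"jaw": 0.1,"dx": 0,"dy": 0,"dz": -1,"turn": 0},{"jaw": 0.1,"dx": 0,"dy": 0,"dz": -1,"turn": 0},{"jaw": 0.1,"dx": 0,"dy": 0,"dz": -1,"turn": 0}])

```text
time: 19.37
tool_pos: [0.5848, 0.0017, 0.1115]
tool_rot: [0.0, 0.404, 0.915, 0.0]
contact_force: [-0.6, 0.3, -0.8]
gripper_width: 0.901
grasp_force: 0.0
```

Emit:
apply_moves(series=[{"jaw": 0.1,"dx": 0,"dy": 0,"dz": -20,"turn": 0},{"jaw": 0.1,"dx": 0,"dy": 0,"dz": -50,"turn": 0},{"jaw": 0.1,"dx": 0,"dy": 0,"dz": -62,"turn": 0},{"jaw": 0.5,"dx": 35,"dy": 0,"dz": -62,"turn": 0},{"jaw": 1,"dx": 70,"dy": 0,"dz": -62,"turn": 0}])

```text
time: 19.78
tool_pos: [0.5389, 0.0531, 0.1755]
tool_rot: [0.002, 0.405, 0.914, 0.001]
contact_force: [0.1, 1.3, -0.4]
gripper_width: 0.636
grasp_force: 0.0
```

Emit:
apply_moves(series=[{"jaw": 1,"dx": 35,"dy": -2,"dz": 0,"turn": 0},{"jaw": 1,"dx": 40,"dy": -2,"dz": 0,"turn": 0},{"jaw": 1,"dx": 40,"dy": -2,"dz": 25,"turn": 0},{"jaw": 1,"dx": 40,"dy": -2,"dz": 55,"turn": 0},{"jaw": 1,"dx": 40,"dy": -2,"dz": 80,"turn": 0}])

```text
time: 20.2
tool_pos: [0.5095, 0.0818, 0.0928]
tool_rot: [0.001, 0.404, 0.915, 0.0]
contact_force: [-0.5, 0.7, -0.3]
gripper_width: 0.003
grasp_force: 0.0
```

Run:
```python
from h import *
print(cpose());grab_frame("top");f=grab_frame("scene");print(cpose())
a=cv2.resize(f["pixels"][150:250,200:307,::-1],(640,600),interpolation=cv2.INTER_CUBIC)
cv2.imwrite("pics/stack.png",a)
```

```text
(array([180.7,  36.6,  92.8]), np.float64(132.4), array([-0.5,  0.7, -0.3]), 20.2, 0.003)
(array([183. ,  39.7,  88.6]), np.float64(132.37), array([-0.9, -0.6, -0.6]), 20.3, -0.001)
```

View pics/stack.png

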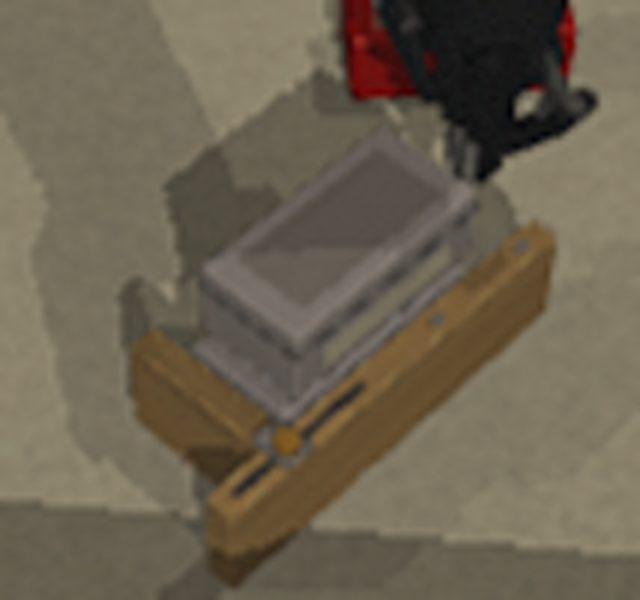

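The low tin stands on the tall one, shifted a few mm off the stop and rail as planned (ledge visible at (240,360) and along (380,350)). Nudge the end flush; the tall tin's end was home at tool x = 145.3.

Emit:
apply_moves(series=[{"jaw": 1,"dx": -12,"dy": 3,"dz": 0,"turn": 0},{"jaw": 1,"dx": -22,"dy": 3,"dz": 0,"turn": 0},{"jaw": 1,"dx": -26,"dy": 3,"dz": 0,"turn": 0},{"jaw": 1,"dx": -29,"dy": 3,"dz": 0,"turn": 0},{"jaw": 1,"dx": -30,"dy": 3,"dz": 0,"turn": 0}])

```text
time: 20.72
tool_pos: [0.5331, 0.0609, 0.095]
tool_rot: [0.001, 0.404, 0.915, 0.001]
contact_force: [-0.9, 2.0, 0.1]
gripper_width: -0.005
grasp_force: 0.0
```

Run:
```python
from h import *
print(cpose())
```

```text
(array([149.4,  33.2,  95. ]), np.float64(132.31), array([-0.9,  2. ,  0.1]), 20.72, -0.005)
```

Emit:
apply_moves(series=[{"jaw": 1,"dx": -0.7,"dy": 0,"dz": 1,"turn": 0},{"jaw": 1,"dx": -1.4,"dy": 0,"dz": 2,"turn": 0},{"jaw": 1,"dx": -2.1,"dy": 0,"dz": 2,"turn": 0},{"jaw": 1,"dx": -2.8,"dy": 0,"dz": 2,"turn": 0},{"jaw": 1,"dx": -3.3,"dy": 0,"dz": 2,"turn": 0}])

```text
time: 21.13
tool_pos: [0.5336, 0.0591, 0.0913]
tool_rot: [-0.0, 0.404, 0.915, -0.0]
contact_force: [-0.7, 0.7, -0.6]
gripper_width: -0.0
grasp_force: 0.0
```

Run:
```python
from h import *
print(cpose());grab_frame("top");print(cpose())
```

```text
(array([147.7,  34. ,  91.3]), np.float64(132.38), array([-0.7,  0.7, -0.6]), 21.13, -0.0)
(array([147.6,  34. ,  91.3]), np.float64(132.38), array([-1.3,  0.7, -0.7]), 21.18, 0.003)
```

Emit:
apply_moves(series=[{"jaw": 1,"dx": -0.6,"dy": 0,"dz": 0,"turn": 0},{"jaw": 1,"dx": -1.2,"dy": 0,"dz": 0,"turn": 0},{"jaw": 1,"dx": -1.8,"dy": 0,"dz": 0,"turn": 0},{"jaw": 1,"dx": -2.3,"dy": 0,"dz": 0,"turn": 0},{"jaw": 1,"dx": -2.3,"dy": 0,"dz": 0,"turn": 0}])

```text
time: 21.6
tool_pos: [0.5355, 0.0573, 0.0915]
tool_rot: [0.0, 0.404, 0.915, -0.0]
contact_force: [0.3, 1.4, -0.4]
gripper_width: 0.003
grasp_force: 0.0
```

Run:
```python
from h import *
print(cpose());grab_frame("top");print(cpose())
```

```text
(array([145.1,  33.9,  91.5]), np.float64(132.36), array([ 0.3,  1.4, -0.4]), 21.6, 0.003)
(array([145.1,  33.9,  91.5]), np.float64(132.36), array([-0.4, -0.1, -0.6]), 21.65, 0.004)
```

Emit:
apply_moves(series=[{"jaw": 1,"dx": 20,"dy": 0,"dz": 0,"turn": 0},{"jaw": 1,"dx": 20,"dy": -40,"dz": 0,"turn": 0},{"jaw": 1,"dx": 20,"dy": -80,"dz": 0,"turn": 0},{"jaw": 1,"dx": -20,"dy": -84,"dz": 0,"turn": 0},{"jaw": 1,"dx": -60,"dy": -84,"dz": 0,"turn": 0}])

```text
time: 22.07
tool_pos: [0.5083, -0.0434, 0.0891]
tool_rot: [-0.002, 0.403, 0.915, -0.001]
contact_force: [2.2, 1.0, 1.2]
gripper_width: -0.001
grasp_force: 0.0
```

Emit:
apply_moves(series=[{"jaw": 1,"dx": -18,"dy": 0,"dz": 0,"turn": 0},{"jaw": 1,"dx": -18,"dy": 7,"dz": 0,"turn": 0},{"jaw": 1,"dx": -18,"dy": 12,"dz": 0,"turn": 0},{"jaw": 1,"dx": -18,"dy": 15,"dz": 0,"turn": 0},{"jaw": 1,"dx": -18,"dy": 16,"dz": 0,"turn": 0}])

```text
time: 22.48
tool_pos: [0.5376, -0.0449, 0.0912]
tool_rot: [-0.0, 0.403, 0.915, -0.0]
contact_force: [0.2, 0.2, -0.2]
gripper_width: 0.001
grasp_force: 0.0
```

Run:
```python
from h import *
print(cpose());grab_frame("top");print(cpose())
```

```text
(array([ 68.1, 101.1,  91.2]), np.float64(132.46), array([ 0.2,  0.2, -0.2]), 22.48, 0.001)
(array([ 68.2, 101.2,  91.2]), np.float64(132.47), array([-0.1, -0.1, -0.4]), 22.53, -0.001)
```

Emit:
apply_moves(series=[{"jaw": 1,"dx": 0,"dy": 1,"dz": -1,"turn": 0.002},{"jaw": 1,"dx": 0,"dy": 2,"dz": -1,"turn": 0.002},{"jaw": 1,"dx": 0,"dy": 3,"dz": -1,"turn": 0.002},{"jaw": 1,"dx": 0,"dy": 3.6,"dz": -1,"turn": 0.002},{"jaw": 1,"dx": 0,"dy": 3.6,"dz": -1,"turn": 0.002}])

```text
time: 22.95
tool_pos: [0.5403, -0.0435, 0.0925]
tool_rot: [-0.0, 0.405, 0.914, -0.0]
contact_force: [-0.6, -0.7, 0.3]
gripper_width: 0.002
grasp_force: 0.0
```

Run:
```python
from h import *
print(cpose());grab_frame("top");print(cpose())
```

```text
(array([67.3, 98.2, 92.5]), np.float64(132.26), array([-0.6, -0.7,  0.3]), 22.95, 0.002)
(array([67.2, 98.2, 92.5]), np.float64(132.25), array([0.5, 0.6, 0.3]), 23.0, 0.003)
```

Another 2.6 mm to go to tool y ≈ 95.6.

Emit:
apply_moves(series=[{"jaw": 1,"dx": 0,"dy": 0.7,"dz": 0,"turn": 0},{"jaw": 1,"dx": 0,"dy": 1.4,"dz": 0,"turn": 0},{"jaw": 1,"dx": 0,"dy": 2.1,"dz": 0,"turn": 0},{"jaw": 1,"dx": 0,"dy": 2.6,"dz": 0,"turn": 0},{"jaw": 1,"dx": 0,"dy": 2.6,"dz": 0,"turn": 0}])

```text
time: 23.42
tool_pos: [0.5424, -0.0419, 0.0925]
tool_rot: [0.0, 0.405, 0.914, -0.0]
contact_force: [-0.8, -0.9, 0.2]
gripper_width: -0.002
grasp_force: 0.0
```

Run:
```python
from h import *
print(cpose());grab_frame("top");print(cpose())
```

```text
(array([67.1, 95.6, 92.5]), np.float64(132.25), array([-0.8, -0.9,  0.2]), 23.42, -0.002)
(array([67. , 95.6, 92.5]), np.float64(132.25), array([-0.7, -1.5, -1. ]), 23.47, -0.002)
```

Emit:
apply_moves(series=[{"jaw": 1,"dx": 0,"dy": -12,"dz": 0,"turn": 0},{"jaw": 1,"dx": 0,"dy": -40,"dz": -10,"turn": 0},{"jaw": 1,"dx": 0,"dy": -40,"dz": -45,"turn": 0},{"jaw": 1,"dx": 0,"dy": -40,"dz": -85,"turn": 0},{"jaw": 1,"dx": 0,"dy": -40,"dz": -120,"turn": 0}])

```text
time: 23.88
tool_pos: [0.5115, -0.0693, 0.2137]
tool_rot: [-0.0, 0.405, 0.914, 0.0]
contact_force: [1.5, -0.2, -0.1]
gripper_width: 0.003
grasp_force: 0.0
```

Emit:
apply_moves(series=[{"jaw": 1,"dx": 34,"dy": 16,"dz": 0,"turn": 0},{"jaw": 1,"dx": 68,"dy": 32,"dz": 0,"turn": 0},{"jaw": 1,"dx": 103,"dy": 48,"dz": 0,"turn": 0},{"jaw": 1,"dx": 138,"dy": 64,"dz": 0,"turn": 0},{"jaw": 1,"dx": 172,"dy": 80,"dz": 0,"turn": 0}])

```text
time: 24.3
tool_pos: [0.4551, 0.1133, 0.2125]
tool_rot: [0.0, 0.405, 0.914, 0.0]
contact_force: [0.3, 0.9, -0.5]
gripper_width: 0.001
grasp_force: 0.0
```

Emit:
apply_moves(series=[{"jaw": 1,"dx": 34,"dy": 16,"dz": 0,"turn": 0},{"jaw": 1,"dx": 68,"dy": 32,"dz": 0,"turn": 0},{"jaw": 1,"dx": 100,"dy": 45,"dz": 0,"turn": 0},{"jaw": 1,"dx": 100,"dy": 45,"dz": 0,"turn": 0},{"jaw": 1,"dx": 100,"dy": 45,"dz": 0,"turn": 0}])

```text
time: 24.72
tool_pos: [0.4214, 0.2174, 0.2123]
tool_rot: [0.0, 0.403, 0.915, -0.0]
contact_force: [-0.3, -0.8, -0.5]
gripper_width: 0.003
grasp_force: 0.0
```

Run:
```python
from h import *
fs=[grab_frame(n) for n in("top","scene")];print(cpose())
p=CO+.0665*np.array([np.cos(CY),np.sin(CY)])+.032*np.array([-np.sin(CY),np.cos(CY)])
out=[]
for f in fs:
    u=proj(f,[[*p,.06]])[0].astype(int);a,b=u-[32,30],u+[32,30]
    out.append(cv2.resize(f["pixels"][a[1]:b[1],a[0]:b[0],::-1],(400,375),interpolation=cv2.INTER_CUBIC))
cv2.imwrite("pics/final.png",np.hstack(out))
```

```text
(array([338.5,  10.9, 212.3]), np.float64(132.24), array([ 0.3, -0.6,  0.3]), 24.82, 0.003)
```

View pics/final.png

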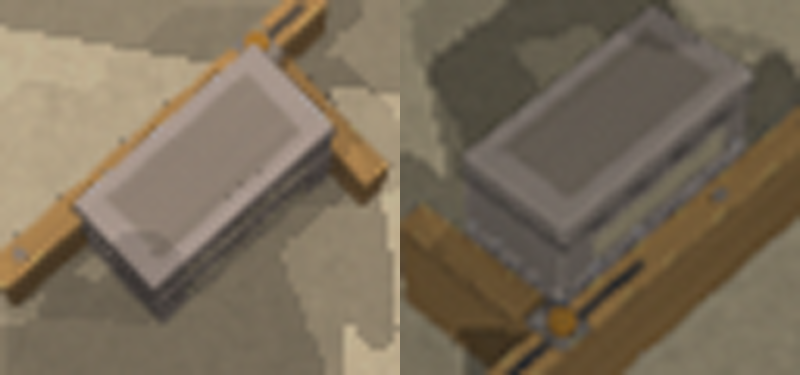

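Run:
```python
from h import *
fs=[grab_frame(n) for n in("top","scene")]
c,sn=np.cos(CY),np.sin(CY)
p=[*(CO+.0668*np.array([c,sn])+.032*np.array([-sn,c])),CY]
st=lambda q:tin(.12)(q)
v=[(f,refine(f,st(p))) for f in fs]
for f,m in v:
    x,q=fit([(f,m)],st,[p],[.004,.004,.03]);d=x[:2]-CO
    print("stack as one block",np.round([1e3*d@[c,sn],1e3*d@[-sn,c],np.degrees(x[2]-CY)],2),round(q,3))
for f in fs:
    m=near(f,"low_tin",proj(f,[[*p[:2],.1]])[0])
    if m is None: print("none");continue
    x,q=fit([(f,m)],tin(.05,.07),[p],[.004,.004,.03]);d=x[:2]-CO
    print("low",np.round([1e3*d@[c,sn],1e3*d@[-sn,c],np.degrees(x[2]-CY)],2),round(q,3))
```

```text
stack as one block [65.73 31.23  0.86] 0.963
stack as one block [65.95 27.46  0.18] 0.875
low [67.   30.11  0.79] 0.931
low [65.5  32.76  0.6 ] 0.968
```

The stack fits as one block at about (66, 31) mm in the corner frame, and no ledge is visible on any side. Handing in.

```bash
python3 -c "
from plant import ticket
print(ticket.job_done())"
```

```text
the job is handed in; nothing more can be done
None
```

I put the tall tin fully home against the rail and the stop, then set the low tin on top and nudged its edges flush (camera fits agree to about 2 mm); the job is handed in at about 25 s, but no verdict came back and the button's travel could only be judged from the tin stalling against the stop.

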